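# Lock the press-and-turn cap on a sample jar

### The arm

A 6-joint arm with a two-finger parallel gripper is mounted at the origin on the work surface. World frame = base frame: x ahead of the robot, y to its left, z up, the work surface at z = 0. Lengths are in mm, angles in rad, forces in N, time in s.
With the tool pointing down it reaches from about 350 to 875 mm from the base axis. Payload 4.2 kg.
Tool frame: the origin (TCP) lies midway between the tips of the shut fingers; the grasp point (between the pads) lies 19 mm behind it (arm.tcp_to_grasp is the distance from the TCP to the grasp point, in mm); z points along the fingers, y is the line along which they close (so a half turn about z gives the same grasp; the last joint's range is limited). The gripper opens to 85 mm and grips with 20 to 120 N. Pads are 22 mm wide; open, the fingers measure 114 mm over their backs; the gripper's body (76 mm by 85 mm) begins 54 mm behind the grasp point. The pads swing forward as they close: fully open they stand 13 mm farther back than shut.
Start: joints at [-0.937, 0.385, 0.008, 0, -1.194, -0.259], TCP at [228.818, -581.585, 231.312] pointing down, gripper open.
Joint ranges: [-3.14, 3.14], [-1.21, 2.06], [-1.07, 1.41], [-3.16, 2.05], [-2.99, -0.16], [-3.1, 3.1]. Speed limits (rad/s): [2.79, 2.79, 3.14, 3.14, 3.14, 3.14].

### API

Orientations are given as a unit quaternion [x, y, z, w].
In Python, from bench import arm gives the robot as it stands.
- The arm moves only by the tool arm_command, never from a script. Its argument "rows" is a list of rows, each a list of 2 entries, a list of its own where there are three numbers: the shift along the tool's x, y, z as a fraction of full scale, then the turn, a rotation vector about the tool's x, y, z as a fraction of full scale. In form: [[[x, y, z], [wx, wy, wz]], ...]. A call has 1 to 5 rows; each row is the pose to reach, as a shift and turn from the pose commanded when the call began, along the tool's axes at that moment, turning the shorter way round; what a row does not reach only later rows make up. Full scale, the value 1, is 0.25 m for a shift and 180 degrees for a turn. A row lasts 1/10 s, in which the tool goes at most 50 mm and 8.59 degrees, less where a joint would pass 70% of its speed; a pose out of reach is approached as far as the arm can. A call with a number of a shift or a turn outside -1 to 1 is refused whole. A call with a gripper value outside its range is refused whole. "grip" is the opening, from 0 (shut) to 1 (fully open), set as the call begins (left out, the last holds). The fingers move at their own pace and stop on an object; the grip force is fixed at half the most. Time passes only in rows, so rows that repeat a pose let the fingers close. It gives the time, the measured TCP pose, the force, the opening and the grip force at its end, in the units of the state.
- arm.read_state(): the state, without advancing time (a new reading comes with each control period).
- arm.get_image(name): name is "side" or "top" or "wrist"; returns (picture, depth): 384x512x3 uint8, blue, green, red; 384x512 float32, mm along the optical axis (not along the pixel's ray), 0 where there is no reading.
- arm.camera_info(name): a dict with "fx", "fy", "cx", "cy" (pixels), "extrinsics" (4x4, takes a point from camera to world coordinates). Camera axes: x right, y down, z forward; pixel columns grow to the right and rows downward; lengths in mm; the calibration is good to about 2 mm. The wrist camera is an equidistant fisheye: a pixel r from the principal point sees the ray r / f radians off the axis. A picture is of the moment at which its call begins: read the wrist's pose just before it. camera_info takes no time and is no camera call; for the wrist camera it gives the pose at the moment of the call.
- arm.job_done(): hands the job in; it is judged then, once.
Trained networks look in the newest picture that a camera, given by its name, has taken for a name from the list of things; names that differ only in an ending like _2 or _b are one class to them, and where a whole thing is asked for, a point or a joint stands for the part that bears it (a point fixed in the world has none). Each returns a list of dicts, best first, with "score" (0 to 1); they miss things now and then, are a little off and sometimes report something else, mostly with a low value. They report only what shows in the picture. A call takes as long as a camera call. They do not tell look-alikes from the thing itself.
- arm.spot_in(camera, query): "position" ([column, row] in pixels, amid what is visible of it).
The state is a dict: "clock": time; "joints": joint angles; "joint_vel": joint speeds; "joint_efforts": joint torques, N m; "position": TCP position; "ee_rot": TCP orientation; "contact_force": force on the tool from outside, world axes, zero at the start; "wrist_torque": the same for the moment, N m; "gripper_width": finger opening in mm; "grasp_force": force on a finger pad.
Only numpy, scipy, OpenCV 4.12 (cv2) and the standard library are available. Lean on these libraries where they do the work, as an engineer would, in place of code of your own. Each camera call takes 0.05 s, during which the arm holds its last target. There are 200 camera calls.

### The job

Close the open amber sample jar in the rack with the white press-and-turn safety cap lying on the blue mat: set the cap over the neck, press it down and turn it clockwise, feeling for its hidden lugs to drop between the jar's catches, then press down again and turn on clockwise until they meet the stops; ease off and let go, so that the cap springs up locked. Press with some 12 N and stop turning as soon as it comes up firm: never load the jar's neck with more than 50 N, push and twist together. Leave the jar standing in its pocket and the things around it where they are.

Things in the scene. Friction and masses are not known exactly. Their poses are not given: they have to be found in the camera images.
- cap_mid (a point): Loose white two-piece safety cap, open side down on the mat: ribbed round shell 57 mm across, 31 mm tall, to be gripped by its ribbed wall. This point is its centre, half-way up (15.5 mm above its lower rim); z up. Inside is an inner cap with three hidden lugs, at an unknown angle, which spins free in the shell until the shell is pressed down on it; see cap_top and jar.
- cap_top (a point): Centre of the cap's top, 15.5 mm above cap_mid. The shell sinks up to 4 mm over the sprung inner cap; from 2 mm (4 N) on, dogs between them (90 degrees apart, 50 of free play) turn the inner cap with the shell; 6 N presses it home. Inner cap: lugs 26 degrees wide, 3 mm thick, inner diameter 40.4 mm, top 4 mm above the shell's lower rim when not pressed, and a sprung liner (1.3 N per mm, 6.8 mm) that bears on the jar's rim.
- jar: Open amber jar, 0.24 to 0.42 kg, loose in one of the rack's pockets, with 1 mm of play a side (turns 2 degrees at most). Square body 64 mm wide, flat shoulder 75 mm up; round neck 38.4 mm across, rim 102 mm up. Round the neck three catches (48 mm across) with three 60-degree gaps between; gap centres at yaw 0, 120 and 240 degrees from the jar's x axis. Origin: centre of its base, z up.
- neck (a point): Centre of the jar's mouth at its rim; axes as the jar's. Set on, the cap's lugs mostly ride on the catches, the shell's lower rim 7 mm below the jar's rim (up to 11 pressed). Turned with dogs engaged, the lugs drop into the gaps within 17 degrees of their centres: the push falls off, and the lower rim then comes to 10.5 mm below the rim before the liner is felt.
- catch0 (a point): Middle of the recess under the catch at yaw -60 degrees, 22 mm from the neck's axis, 9 mm below the rim. Each catch is a 3 mm flange clockwise (from above) of a gap: its first 9 degrees are a lip down to 12 mm below the rim, then a 42-degree recess, then a 9-degree end stop down to 18 mm below.
- catch1 (a point): The same for the catch at yaw 60 degrees. In the gaps, the cap must be pressed with 8 N or more (all springs flat at 9 N, its lower rim 21.3 mm below the jar's rim) for the lugs to pass under the lips; from a gap's centre they reach the middle of the recess after 60 degrees clockwise, the stop after 68.
- catch2 (a point): The same for the catch at yaw 180 degrees. Let go with the lugs in the recesses, the cap springs up against the flanges and is locked: its lower rim 13 mm below the jar's rim (10.5 to 11 when it merely stands in the gaps, 16 if a lug is caught under a lip). At the stops each 0.1 N m of twist loads the neck with about 5 N more.
- rack: Fixed grey rack, 80 by 204 mm and 40 mm tall, with two square pockets 66 mm wide, their centres 62 mm either side of the origin along its y; pocket floor 8 mm above the bench. Origin: centre of its underside on the bench.
- closed_mid (a point): Middle (58 mm above its base) of the second amber jar in the other pocket, already closed with a cap like the loose one, 120 mm tall in all. Leave it alone.
- mat: Fixed blue bench mat, 180 by 270 mm, 3 mm thick, on which the cap, rotor and spatula lie. Origin: centre of its underside.
- rotor_mid (a point): Middle of a steel rheometer measuring rotor standing on the mat on its 40 mm disc, 86 mm tall, shaft up. Leave it alone.
- spatula: Steel lab spatula with a black grip, 150 mm long, 14 mm wide, lying on the mat along its x axis. Leave it alone.
Things that resemble listed ones, but are neither listed nor needed, are in the scene too. Of the things like the rack, leave any that is pink; of the rest the larger one is meant.

How it is judged (in metres and radians):
On the way, in this order (a step that is already met when the one before it is completed fails the run):
1. the cap is set over the neck (horizontal distance between cap_mid and neck below 0.004 m and z of cap_mid in the frame of jar below 0.1125 m), for 0.1 s.
2. the cap is pressed down, its lugs in the gaps, deep enough for them to pass under the catches (horizontal distance between cap_mid and neck below 0.004 m and z of cap_mid in the frame of jar below 0.099 m), for 0.1 s.
At the end, for the whole second after the job is handed in: the cap is locked on the jar: on the neck's axis within 4 mm, level, held down by the catches at its locked height (cap centre 103 to 105.5 mm above the jar's base); jar upright and at rest in its pocket (horizontal distance between cap_mid and neck below 0.004 m and z of cap_mid in the frame of jar between 0.103 and 0.1055 m and angle between cap_mid's own z axis and vertical below 0.08 rad and angle between jar's own z axis and vertical below 0.06 rad and linear speed of each of cap, jar below 0.02 m/s and z of jar in the frame of rack below 0.0105 m and horizontal distance between jar and rack below 0.066 m); the robot touches nothing.
It fails at once if the cap was pressed or twisted on the jar with more than 50 N, push and twist together (contact force between cap and jar above 50 N).
It fails at once if the jar was lifted out of its pocket or tipped (z of jar in the frame of rack above 0.018 m or angle between jar's own z axis and vertical above 0.12 rad).
It fails at once if the closed jar, the rotor or the spatula was disturbed (distance of closed_mid from where it was at the start of the episode above 0.012 m or distance of any of rotor_mid, spatula from where it was at the start of the episode above 0.015 m).
It also fails if it takes over 72 s, if anything falls off the work surface, if the arm or the gripper's body presses on something with over 40 N, if the wrist force passes 120 N, or if a joint passes its speed limit or range.

## Working session

There is one attempt and no reset: what is moved stays moved. The work goes in short steps, Python scripts to look and compute and a tool call to move; the robot and the scene stay as the last step left them, time stands still between calls to the robot, and variables do not carry over. Pictures are saved under pics/ and viewed, at most 10 in all, crops included, and the job is handed in when it is done.

Besides the shell and the picture viewer there is one more tool, called as name(argument=value, ...), one argument or row to a line, values as JSON. arm_command: Moves the arm, as the interface text tells. Shift numbers are shares of 0.25 m and turn numbers shares of 180 degrees, none past 1 either way. Its arguments: {"type":"object","properties":{"rows":{"type":"array","items":{"type":"array"}},"grip":{"type":"number"}},"required":["rows"]}

```bash
mkdir -p pics; cat > h.py <<'E'
import numpy as np, cv2
from bench import arm
def world(name,uv,depth,info=None):
    i=info or arm.camera_info(name); u,v=uv
    p=np.array([(u-i['cx'])/i['fx']*depth,(v-i['cy'])/i['fy']*depth,depth,1.])
    return (np.array(i['extrinsics'])@p)[:3]
def cloud(name,dep):
    i=arm.camera_info(name); v,u=np.mgrid[0:384,0:512]
    P=np.stack([(u-i['cx'])/i['fx']*dep,(v-i['cy'])/i['fy']*dep,dep,np.ones_like(dep)],-1)
    return (P@np.array(i['extrinsics']).T)[...,:3]
E
python3 - <<'E'
from h import *
for n in ['top','side']:
    im,d=arm.get_image(n); cv2.imwrite(f'pics/{n}0.png',im); np.save(f'{n}d.npy',d); np.save(f'{n}i.npy',im)
    i=arm.camera_info(n); print(n,i['fx'],np.round(i['extrinsics'],2).tolist())
    for q in ['cap_mid','jar','rack','closed_mid','mat','rotor_mid','spatula','neck']:
        for r in arm.spot_in(n,q)[:3]:
            u,v=r['position']; dd=d[int(v),int(u)]
            print(q,round(r['score'],2),np.round(r['position']),np.round(world(n,(u,v),dd)))
print(arm.read_state())
E
```

```text
top 356.5512479167714 [[-0.01, -0.99, 0.13, 367.0], [-1.0, 0.01, 0.01, 22.67], [-0.01, -0.13, -0.99, 1119.08], [0.0, 0.0, 0.0, 1.0]]
cap_mid 0.8 [229. 188.] [539. 129.  34.]
jar 0.69 [353. 201.] [ 484. -232.  108.]
rack 0.72 [372. 267.] [ 294. -297.   41.]
rack 0.7 [316. 144.] [ 677. -145.   27.]
rack 0.61 [331. 200.] [ 498. -182.   40.]
closed_mid 0.96 [312. 195.] [ 502. -114.  130.]
closed_mid 0.22 [355. 202.] [ 484. -244.   85.]
mat 0.91 [202. 190.] [538. 216.   2.]
mat 0.52 [356. 203.] [ 483. -247.   84.]
rotor_mid 0.47 [177. 185.] [544. 279.  80.]
spatula 0.45 [164. 190.] [540. 336.   5.]
neck 0.74 [354. 204.] [ 477. -233.  111.]
side 422.9317273666101 [[-0.77, -0.36, 0.53, -36.93], [-0.64, 0.46, -0.61, 595.17], [-0.02, -0.81, -0.59, 669.6], [0.0, 0.0, 0.0, 1.0]]
cap_mid 0.94 [199. 241.] [529. 143.  33.]
jar 0.92 [312. 162.] [ 477. -226.   81.]
rack 0.81 [299. 191.] [ 463. -152.   32.]
rack 0.63 [377. 199.] [ 300. -273.   12.]
rack 0.56 [235. 172.] [ 668. -129.   22.]
closed_mid 0.75 [279. 178.] [ 498. -112.   82.]
mat 0.58 [171. 273.] [527. 232.   4.]
spatula 0.71 [142. 278.] [539. 294.  33.]
spatula 0.56 [134. 302.] [524. 331.   6.]
neck 0.68 [313. 164.] [ 464. -213.   84.]
{'clock': 0.9, 'joints': array([-9.37392245e-01,  3.84681676e-01,  7.88957706e-03, -1.47720154e-06,
       -1.19400587e+00, -2.58596056e-01]), 'joint_vel': array([ 1.00678164e-03, -1.08503229e-03,  1.09039801e-03, -1.47673801e-05,
       -1.45511351e-04,  1.28645513e-03]), 'joint_efforts': array([-2.74333286e-05, -3.92073762e+01,  1.88620538e+01,  4.19061854e+00,
       -2.96894023e-04, -3.27459382e-06]), 'position': array([ 228.81792799, -581.57712456,  231.31884027]), 'ee_rot': array([-1.86308724e-01,  9.82491252e-01,  1.03717733e-06,  2.65347114e-07]), 'contact_force': array([-0.34697363,  0.20757852,  0.41429987]), 'wrist_torque': array([-0.01358136,  0.02698973, -0.0794179 ]), 'grasp_force': 0.0, 'gripper_width': 85.37854654130359}
```

```bash
python3 - <<'E'
import cv2
a=cv2.imread('pics/top0.png')[110:310,130:430]; b=cv2.imread('pics/side0.png')[110:340,80:430]
cv2.imwrite('pics/top1.png',cv2.resize(a,None,fx=2.6,fy=2.6,interpolation=cv2.INTER_CUBIC))
cv2.imwrite('pics/side1.png',cv2.resize(b,None,fx=2.2,fy=2.2,interpolation=cv2.INTER_CUBIC))
E
```

```text
(no output)
```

View pics/top1.png

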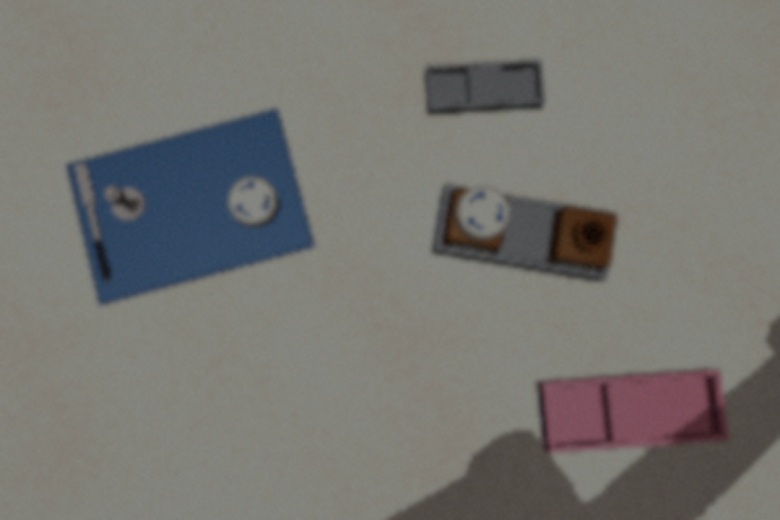

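View pics/side1.png

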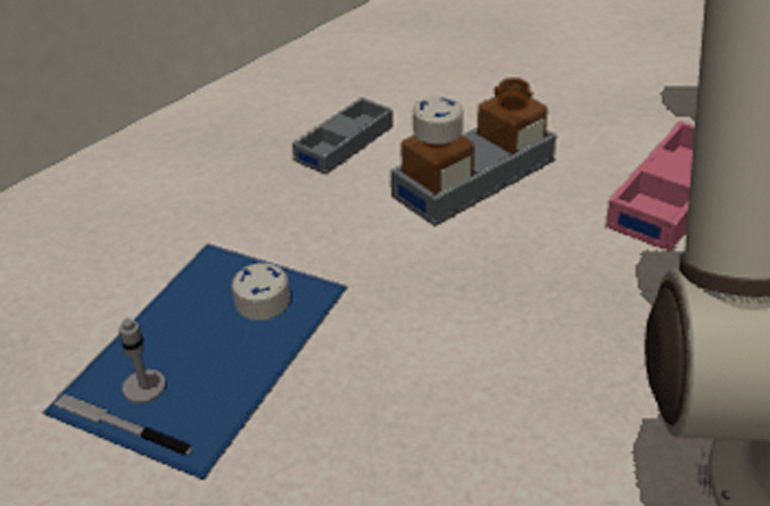

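Candidates in the top picture: loose cap at (229,188) on the blue mat; the closed jar's cap at (312,195), which is a look-alike to leave alone; open jar at (354,201). The racks are large grey (331,200), small grey (316,144) and pink (372,267). I choose the mat cap and the open jar in the large grey rack. Both crops confirm this.

```bash
python3 - <<'E'
from h import *
from scipy.optimize import least_squares
def circ(p):
    f=lambda c:np.hypot(*(p-c[:2]).T)-c[2]
    s=least_squares(f,[*p.mean(0),28],loss='soft_l1'); return np.round(s.x,1)
for n in ['top','side']:
    d=np.load(n+'d.npy'); P=cloud(n,d).reshape(-1,3)[d.ravel()>0]
    def near(c,r,z0,z1):
        m=(np.hypot(*(P[:,:2]-c).T)<r)&(P[:,2]>z0)&(P[:,2]<z1); return P[m]
    c=near([539,131],45,24,45); print(n,'cap top',len(c),np.median(c[:,2]),c[:,:2].mean(0), (c[:,:2].max(0)+c[:,:2].min(0))/2, cv2.minEnclosingCircle(c[:,:2].astype(np.float32)))
    c=near([484,-238],60,76,95); print('shoulder',len(c),np.median(c[:,2]),cv2.minAreaRect(c[:,:2].astype(np.float32)))
    c=near([484,-238],35,100,120); print('rim',len(c),np.median(c[:,2]),c[:,:2].mean(0),cv2.minEnclosingCircle(c[:,:2].astype(np.float32)))
    c=near([495,-180],130,30,50); print('rack',len(c),np.median(c[:,2]),cv2.minAreaRect(c[:,:2].astype(np.float32)))
    c=near([502,-114],40,118,140); print('closed',len(c),np.median(c[:,2]),c[:,:2].mean(0),cv2.minEnclosingCircle(c[:,:2].astype(np.float32)))
print(np.round(arm.camera_info('wrist')['extrinsics'],3).tolist(),arm.camera_info('wrist')['fx'])
E
```

```text
top cap top 267 33.96811224678186 [544.09382791 135.30503457] [544.73146045 135.15461036] ((544.7028198242188, 135.67433166503906), 28.470279693603516)
shoulder 332 83.34440801818243 ((491.1197509765625, -246.54473876953125), (64.01712799072266, 63.94527053833008), 80.32858276367188)
rim 118 107.8185855771705 [ 490.6439768  -244.73786997] ((491.1335144042969, -246.32749938964844), 23.748371124267578)
rack 739 40.284302214735135 ((502.7644958496094, -185.78091430664062), (205.337158203125, 80.87972259521484), 79.47588348388672)
closed 312 128.3233336246915 [ 512.40579549 -123.04136592] ((513.3958740234375, -123.3807601928711), 28.452512741088867)
side cap top 385 33.13625420935216 [536.34260829 139.37039698] [539.28496646 136.52590945] ((539.792236328125, 136.56002807617188), 29.279720306396484)
shoulder 258 82.12329081631322 ((484.9413757324219, -244.66453552246094), (62.64836883544922, 62.37059020996094), 74.30349731445312)
rim 122 105.72223480723557 [ 484.86577277 -243.36674752] ((484.7082824707031, -244.0565643310547), 23.195810317993164)
rack 808 39.53913721263223 ((497.51568603515625, -184.53964233398438), (206.8521728515625, 82.78653717041016), 79.5924072265625)
closed 271 127.17035980649973 [ 504.84652254 -119.24599115] ((507.04248046875, -122.57361602783203), 29.188365936279297)
[[-0.366, 0.882, 0.297, 151.321], [0.931, 0.346, 0.117, -611.199], [0.001, 0.319, -0.948, 373.599], [0.0, 0.0, 0.0, 1.0]] 297.3186396354542
```

```bash
cat >> h.py <<'E'
from scipy.spatial.transform import Rotation as R
def down(y): # tool down, x axis at yaw y deg
    y=np.radians(y); x=np.array([np.cos(y),np.sin(y),0]); z=np.array([0,0,-1.]); return R.from_matrix(np.c_[x,np.cross(z,x),z])
def plan(goals,pos=None,rot=None):
    s=arm.read_state(); p=s['position'] if pos is None else np.array(pos,float); r=R.from_quat(s['ee_rot']) if rot is None else rot
    for g,y in goals:
        g=np.array(g,float); r2=down(y)
        print(g,y,'->',np.round(r.inv().apply(g-p)/250,4).tolist(),np.round((r.inv()*r2).as_rotvec()/np.pi,4).tolist()); p,r=g,r2
def yaw():
    x=R.from_quat(arm.read_state()['ee_rot']).apply([1,0,0]); return np.degrees(np.arctan2(x[1],x[0]))
E
python3 - <<'E'
from h import *
print(yaw()); a=np.array([229,-582,231]); b=np.array([488,-245,215]); y0=yaw()
plan([(a+(b-a)*k/5,y0+206.5*k/5) for k in range(1,6)])
E
```

```text
-158.52511313258623
[ 280.8 -514.6  227.8] -117.22511313258623 -> [-0.2916, 0.1732, 0.0141] [0.0, 0.0, -0.2294]
[ 332.6 -447.2  224.6] -75.92511313258623 -> [-0.3345, -0.0609, 0.0128] [-0.0, -0.0, -0.2294]
[ 384.4 -379.8  221.4] -34.62511313258622 -> [-0.2111, -0.2665, 0.0128] [0.0, 0.0, -0.2294]
[ 436.2 -312.4  218.2] 6.674886867413761 -> [0.0173, -0.3396, 0.0128] [0.0, 0.0, -0.2294]
[ 488. -245.  215.] 47.97488686741377 -> [0.2371, -0.2437, 0.0128] [0.0, 0.0, -0.2294]
```

arm_command(
  rows=[
    [[-0.058, 0.035, 0.003], [0, 0, -0.046]],
    [[-0.117, 0.069, 0.006], [0, 0, -0.092]],
    [[-0.175, 0.104, 0.008], [0, 0, -0.138]],
    [[-0.233, 0.139, 0.011], [0, 0, -0.184]],
    [[-0.292, 0.173, 0.014], [0, 0, -0.2294]],
  ],
)

```text
clock: 1.4
position: [281.2, -514.1, 227.9]
ee_rot: [-0.523, 0.852, -0.0, 0.0]
contact_force: [0.2, 0.6, -0.1]
gripper_width: 85.4
grasp_force: 0.0
```

arm_command(
  rows=[
    [[-0.067, -0.012, 0.003], [0, 0, -0.046]],
    [[-0.134, -0.024, 0.005], [0, 0, -0.092]],
    [[-0.2, -0.036, 0.008], [0, 0, -0.138]],
    [[-0.268, -0.048, 0.01], [0, 0, -0.184]],
    [[-0.3345, -0.061, 0.013], [0, 0, -0.2294]],
  ],
)

```text
clock: 1.9
position: [333.1, -446.7, 224.7]
ee_rot: [0.79, -0.613, 0.0, 0.0]
contact_force: [-0.2, -0.8, -0.2]
gripper_width: 85.6
grasp_force: 0.0
```

arm_command(
  rows=[
    [[-0.042, -0.053, 0.003], [0, 0, -0.046]],
    [[-0.084, -0.107, 0.005], [0, 0, -0.092]],
    [[-0.127, -0.16, 0.008], [0, 0, -0.138]],
    [[-0.169, -0.213, 0.01], [0, 0, -0.184]],
    [[-0.211, -0.2665, 0.013], [0, 0, -0.2294]],
  ],
)

```text
clock: 2.4
position: [385.0, -379.3, 221.5]
ee_rot: [0.956, -0.295, 0.0, 0.0]
contact_force: [-0.0, 0.3, 0.0]
gripper_width: 85.1
grasp_force: 0.0
```

arm_command(
  rows=[
    [[0.003, -0.068, 0.003], [0, 0, -0.046]],
    [[0.007, -0.136, 0.005], [0, 0, -0.092]],
    [[0.01, -0.204, 0.008], [0, 0, -0.138]],
    [[0.014, -0.272, 0.01], [0, 0, -0.184]],
    [[0.017, -0.3396, 0.013], [0, 0, -0.2294]],
  ],
)

```text
clock: 2.9
position: [436.8, -311.9, 218.2]
ee_rot: [0.998, 0.061, 0.0, 0.0]
contact_force: [0.1, -0.3, -0.2]
gripper_width: 85.4
grasp_force: 0.0
```

arm_command(
  rows=[
    [[0.06, -0.06, 0.003], [0, 0, -0.0574]],
    [[0.12, -0.122, 0.007], [0, 0, -0.115]],
    [[0.18, -0.183, 0.01], [0, 0, -0.172]],
    [[0.237, -0.2437, 0.013], [0, 0, -0.2294]],
    [[0.237, -0.2437, 0.013], [0, 0, -0.2294]],
  ],
)

```text
clock: 3.4
position: [489.5, -243.6, 214.8]
ee_rot: [0.912, 0.41, 0.0, 0.0]
contact_force: [-0.6, -0.9, 0.2]
gripper_width: 85.3
grasp_force: 0.0
```

arm_command(
  rows=[
    [[0, 0, 0], [0, 0, 0]],
    [[0, 0, 0], [0, 0, 0]],
    [[0, 0, 0], [0, 0, 0]],
  ],
)

```text
clock: 3.7
position: [487.9, -245.4, 214.9]
ee_rot: [0.914, 0.405, 0.0, 0.0]
contact_force: [-1.5, -0.1, 0.2]
gripper_width: 85.4
grasp_force: 0.0
```

```bash
cat >> h.py <<'E'
def wcloud(d,i):
    v,u=np.mgrid[0:384,0:512]; a=(u-i['cx'])/i['fx']; b=(v-i['cy'])/i['fy']; th=np.hypot(a,b); k=np.where(th>1e-6,np.tan(np.minimum(th,1.3))/np.maximum(th,1e-6),1)
    P=np.stack([a*k*d,b*k*d,d,np.ones_like(d)],-1); return (P@np.array(i['extrinsics']).T)[...,:3]
E
python3 - <<'E'
from h import *
i=arm.camera_info('wrist'); s=arm.read_state(); im,d=arm.get_image('wrist'); cv2.imwrite('pics/w1.png',im); np.savez('w1.npz',im=im,d=d,E=i['extrinsics'])
print(s['clock'],s['position'],yaw(),s['joints'],s['contact_force'])
for q in ['neck','jar']: print(q,[(np.round(r['position'],1),round(r['score'],2)) for r in arm.spot_in('wrist',q)])
P=wcloud(d,i).reshape(-1,3)[d.ravel()>0]
def near(c,r,z0,z1):
    m=(np.hypot(*(P[:,:2]-c).T)<r)&(P[:,2]>z0)&(P[:,2]<z1); return P[m]
c=near([488,-245],50,70,95); print(len(c),np.median(c[:,2]),cv2.minAreaRect(c[:,:2].astype(np.float32)))
c=near([488,-245],30,97,125); print(len(c),np.percentile(c[:,2],[5,25,50,75,95]),cv2.minEnclosingCircle(c[:,:2].astype(np.float32)))
z=np.percentile(c[:,2],95); c=c[c[:,2]>z-3];print(len(c),cv2.minEnclosingCircle(c[:,:2].astype(np.float32)))
E
```

```text
3.7 [ 487.91648099 -245.38387272  214.89392178] 47.81949241603017 [-1.69026527e-01  2.63869797e-01 -2.12337592e-01  3.10521432e-05
 -1.09447707e+00  2.57412373e+00] [-1.45946945 -0.08033215  0.19054079]
neck []
jar [(array([256.7, 177.6]), 0.95)]
2813 82.49639191801123 ((488.0675964355469, -246.34466552734375), (64.61103820800781, 63.73810577392578), 79.40570068359375)
1200 [ 99.6653502  103.55681475 107.29482732 109.36212221 110.42018025] ((488.3988037109375, -246.37521362304688), 24.098291397094727)
590 ((488.522216796875, -246.38475036621094), 19.01971435546875)
```

View pics/w1.png

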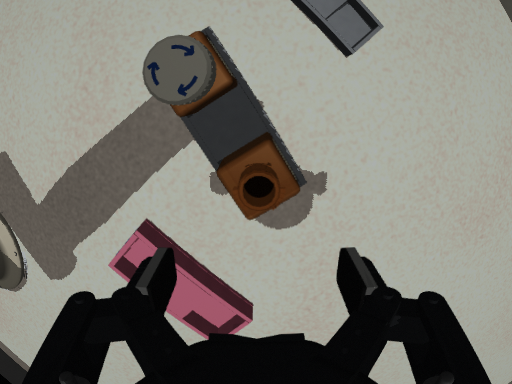

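The wrist view shows the open neck at (258,187), the closed jar's cap at (180,70), and the pink and small grey racks elsewhere. The neck is at about (488.4, -246.4). Next is the cap.

```bash
python3 - <<'E'
from h import *
plan([((515,-55,215),48),((542,136,139),48)])
E
```

```text
[515. -55. 215.] 48 -> [0.6374, -0.4308, -0.0005] [0.0, -0.0, -0.0008]
[542. 136. 139.] 48 -> [0.64, -0.431, 0.304] [0.0, 0.0, 0.0]
```

arm_command(
  rows=[
    [[0.127, -0.086, 0], [0, 0, 0]],
    [[0.255, -0.172, 0], [0, 0, 0]],
    [[0.382, -0.258, 0], [0, 0, 0]],
    [[0.51, -0.345, 0], [0, 0, 0]],
    [[0.637, -0.431, 0], [0, 0, 0]],
  ],
)

```text
clock: 4.35
position: [514.8, -53.4, 215.0]
ee_rot: [0.914, 0.406, 0.0, 0.0]
contact_force: [0.7, -0.0, -0.7]
gripper_width: 85.5
grasp_force: 0.0
```

arm_command(
  rows=[
    [[0.14, -0.09, 0.06], [0, 0, 0]],
    [[0.28, -0.19, 0.12], [0, 0, 0]],
    [[0.42, -0.28, 0.2], [0, 0, 0]],
    [[0.54, -0.365, 0.26], [0, 0, 0]],
    [[0.64, -0.431, 0.304], [0, 0, 0]],
  ],
)

```text
clock: 4.85
position: [541.8, 138.0, 137.7]
ee_rot: [0.914, 0.406, -0.001, 0.0]
contact_force: [0.1, 0.4, -0.2]
gripper_width: 85.3
grasp_force: 0.0
```

arm_command(
  rows=[
    [[0, 0, 0], [0, 0, 0]],
    [[0, 0, 0], [0, 0, 0]],
    [[0, 0, 0], [0, 0, 0]],
  ],
)

```text
clock: 5.15
position: [542.1, 135.6, 139.2]
ee_rot: [0.914, 0.406, 0.0, 0.0]
contact_force: [-0.4, -0.1, -0.3]
gripper_width: 85.5
grasp_force: 0.0
```

```bash
python3 - <<'E'
from h import *
i=arm.camera_info('wrist'); s=arm.read_state(); im,d=arm.get_image('wrist'); cv2.imwrite('pics/w2.png',im); np.savez('w2.npz',im=im,d=d,E=i['extrinsics'])
print(s['clock'],s['position'],yaw(),s['joints'],s['contact_force'])
for q in ['cap_top']: print(q,[(np.round(r['position'],1),round(r['score'],2)) for r in arm.spot_in('wrist',q)])
P=wcloud(d,i).reshape(-1,3)[d.ravel()>0]
def near(c,r,z0,z1):
    m=(np.hypot(*(P[:,:2]-c).T)<r)&(P[:,2]>z0)&(P[:,2]<z1); return P[m]
c=near([542,136],45,20,50); z=np.percentile(c[:,2],70); print(z); c=c[c[:,2]>z-3];print(len(c),cv2.minEnclosingCircle(c[:,:2].astype(np.float32)),c.mean(0))
E
```

```text
5.15 [542.11814726 135.55724987 139.21363418] 47.85206265612241 [ 5.35112466e-01  3.57607786e-01 -2.85270535e-01  1.62275020e-04
 -9.27533715e-01  1.87117104e+00] [-0.35152831 -0.06632084 -0.31162333]
cap_top [(array([260.4, 187.8]), 0.65)]
33.96921070381917
2951 ((542.5596313476562, 136.1123809814453), 28.349483489990234) [543.20694083 137.08383235  33.53545545]
```

View pics/w2.png

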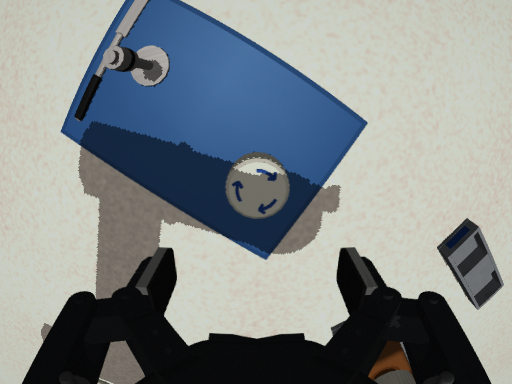

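The cap lies at (257,186) in the wrist picture, world position (542.6, 136.1), with the rotor and spatula well clear. I descend, grip once to centre it, open, and look again to calibrate the camera offset.

arm_command(
  rows=[
    [[0.003, 0, 0.14], [0, 0, 0]],
    [[0.003, 0, 0.28], [0, 0, 0]],
    [[0.003, 0, 0.4], [0, 0, 0]],
    [[0.003, 0, 0.5], [0, 0, 0]],
    [[0.003, 0, 0.552], [0, 0, 0]],
  ],
)

```text
clock: 5.75
position: [541.7, 135.5, -0.8]
ee_rot: [0.914, 0.405, -0.001, 0.0]
contact_force: [-0.1, -0.7, -0.4]
gripper_width: 85.1
grasp_force: 0.0
```

arm_command(
  rows=[
    [[0, 0, 0], [0, 0, 0]],
    [[0, 0, 0], [0, 0, 0]],
    [[0, 0, 0], [0, 0, 0]],
    [[0, 0, 0], [0, 0, 0]],
    [[0, 0, 0], [0, 0, 0]],
  ],
  grip=0.6,
)

```text
clock: 6.25
position: [543.6, 137.4, 2.4]
ee_rot: [0.914, 0.406, 0.002, -0.0]
contact_force: [-0.8, -0.3, 5.4]
gripper_width: 56.0
grasp_force: 63.9
```

arm_command(
  rows=[
    [[0, 0, 0], [0, 0, 0]],
    [[0, 0, 0], [0, 0, 0]],
    [[0, 0, 0], [0, 0, 0]],
    [[0, 0, 0], [0, 0, 0]],
    [[0, 0, 0], [0, 0, 0]],
  ],
)

```text
clock: 6.75
position: [543.6, 137.4, 2.4]
ee_rot: [0.914, 0.406, 0.001, 0.0]
contact_force: [-0.5, -0.7, 6.8]
gripper_width: 55.7
grasp_force: 64.0
```

arm_command(
  rows=[
    [[0, 0, 0], [0, 0, 0]],
    [[0, 0, 0], [0, 0, 0]],
    [[0, 0, 0], [0, 0, 0]],
    [[0, 0, 0], [0, 0, 0]],
    [[0, 0, 0], [0, 0, 0]],
  ],
  grip=1,
)

```text
clock: 7.25
position: [542.4, 136.8, 0.6]
ee_rot: [0.914, 0.406, -0.0, 0.0]
contact_force: [0.8, 0.7, -0.3]
gripper_width: 85.5
grasp_force: 0.0
```

arm_command(
  rows=[
    [[0, 0, -0.1], [0, 0, 0]],
    [[0, 0, -0.25], [0, 0, 0]],
    [[0, 0, -0.4], [0, 0, 0]],
    [[0, 0, -0.5], [0, 0, 0]],
    [[0, 0, -0.552], [0, 0, 0]],
  ],
)

```text
clock: 7.75
position: [543.6, 137.4, 141.7]
ee_rot: [0.914, 0.406, 0.002, -0.0]
contact_force: [0.4, 0.4, -0.3]
gripper_width: 85.0
grasp_force: 0.0
```

arm_command(
  rows=[
    [[0, 0, 0], [0, 0, 0]],
    [[0, 0, 0], [0, 0, 0]],
    [[0, 0, 0], [0, 0, 0]],
    [[0, 0, 0], [0, 0, 0]],
  ],
)

```text
clock: 8.15
position: [541.9, 136.5, 137.4]
ee_rot: [0.914, 0.406, -0.001, 0.0]
contact_force: [-0.4, -0.5, 0.4]
gripper_width: 84.8
grasp_force: 0.0
```

```bash
python3 - <<'E'
from h import *
for k in range(2):
    i=arm.camera_info('wrist'); s=arm.read_state(); im,d=arm.get_image('wrist')
    print(s['clock'],s['position'],yaw(),s['contact_force'])
    P=wcloud(d,i).reshape(-1,3)[d.ravel()>0]
    c=P[(np.hypot(*(P[:,:2]-[542,136]).T)<45)&(P[:,2]>20)&(P[:,2]<50)]; z=np.percentile(c[:,2],70); c=c[c[:,2]>z-3]
    (x,y),r=cv2.minEnclosingCircle(c[:,:2].astype(np.float32)); print(z,x,y,r,'cap-tcp in tool',R.from_quat(s['ee_rot']).inv().apply([x-s['position'][0],y-s['position'][1],0]))
w=np.load('w1.npz')
print('neck-tcp w1', down(47.82).inv().apply([488.45-487.916,-246.38+245.384,0]))
E
```

```text
8.15 [541.89227616 136.52691671 137.42670739] 47.93117814996571 [-0.36979981 -0.50114392  0.38685351]
33.97872021970511 541.856201171875 137.13778686523438 28.280929565429688 cap-tcp in tool [ 0.42927477 -0.43610372 -0.00068391]
8.2 [542.0511802  136.58304602 137.60330667] 47.93077711462697 [-0.10250751 -0.04835747  0.40086871]
34.00872916049174 542.1016235351562 137.08016967773438 28.30826759338379 cap-tcp in tool [ 0.40283221 -0.29563866 -0.00067119]
neck-tcp w1 [-0.37951418  1.06449095  0.        ]
```

arm_command(
  rows=[
    [[0, 0, 0.14], [0, 0, 0]],
    [[0, 0, 0.28], [0, 0, 0]],
    [[0, 0, 0.4], [0, 0, 0]],
    [[0, 0, 0.49], [0, 0, 0]],
    [[0, 0, 0.532], [0, 0, 0]],
  ],
)

```text
clock: 8.75
position: [541.1, 136.0, 3.1]
ee_rot: [0.914, 0.406, -0.002, 0.0]
contact_force: [-0.3, 0.4, -0.4]
gripper_width: 85.6
grasp_force: 0.0
```

arm_command(
  rows=[
    [[0, 0, 0], [0, 0, 0]],
    [[0, 0, 0], [0, 0, 0]],
    [[0, 0, 0], [0, 0, 0]],
  ],
)

```text
clock: 9.05
position: [543.5, 137.4, 7.2]
ee_rot: [0.914, 0.406, 0.001, -0.0]
contact_force: [-0.5, 0.0, 0.5]
gripper_width: 85.3
grasp_force: 0.0
```

arm_command(
  rows=[
    [[0, 0, 0], [0, 0, 0]],
    [[0, 0, 0], [0, 0, 0]],
    [[0, 0, 0], [0, 0, 0]],
    [[0, 0, 0], [0, 0, 0]],
    [[0, 0, 0], [0, 0, 0]],
  ],
  grip=0.6,
)

```text
clock: 9.55
position: [543.1, 137.1, 7.2]
ee_rot: [0.914, 0.406, 0.001, 0.0]
contact_force: [-1.7, 0.5, 3.8]
gripper_width: 55.3
grasp_force: 63.4
```

arm_command(
  rows=[
    [[0, 0, -0.04], [0, 0, 0]],
    [[0, 0, -0.1], [0, 0, 0]],
    [[0, 0, -0.16], [0, 0, 0]],
    [[0, 0, -0.2], [0, 0, 0]],
    [[0, 0, -0.2], [0, 0, 0]],
  ],
)

```text
clock: 10.05
position: [543.6, 137.4, 57.7]
ee_rot: [0.914, 0.406, 0.002, -0.0]
contact_force: [-0.2, 0.7, -0.5]
gripper_width: 55.5
grasp_force: 63.5
```

arm_command(
  rows=[
    [[0, 0, -0.15], [0, 0, 0]],
    [[0, 0, -0.3], [0, 0, 0]],
    [[0, 0, -0.45], [0, 0, 0]],
    [[0, 0, -0.56], [0, 0, 0]],
    [[0, 0, -0.6], [0, 0, 0]],
  ],
)

```text
clock: 10.55
position: [543.6, 137.4, 208.6]
ee_rot: [0.914, 0.406, 0.003, -0.0]
contact_force: [-0.3, 0.1, -0.3]
gripper_width: 55.4
grasp_force: 63.8
```

```bash
python3 - <<'E'
from h import *
s=arm.read_state(); print(s)
plan([((515,-55,235),48),((488.4,-246.9,200),48),((488.4,-246.9,145),48)])
E
```

```text
{'clock': 10.55, 'joints': array([ 5.36734826e-01,  2.91052840e-01, -1.90907645e-01,  4.84555363e-04,
       -1.08375510e+00,  1.87070072e+00]), 'joint_vel': array([ 0.00060047, -0.04980234,  0.08826767, -0.0262763 , -0.20732728,
       -0.0009399 ]), 'joint_efforts': array([-4.37534682e-02, -3.38139296e+01,  1.79495806e+01,  4.07909364e+00,
       -3.21760343e-02, -9.54681855e-05]), 'position': array([543.61239279, 137.3535974 , 208.60251011]), 'ee_rot': array([ 9.13724032e-01,  4.06327324e-01,  2.54790495e-03, -8.72235763e-05]), 'contact_force': array([-0.32543852,  0.12639955, -0.28511262]), 'wrist_torque': array([ 0.0375167 , -0.03341223, -0.0333578 ]), 'grasp_force': 63.793563755552896, 'gripper_width': 55.392332365530294}
[515. -55. 235.] 48 -> [-0.6475, 0.4306, -0.1078] [0.0006, -0.0015, -0.0003]
[ 488.4 -246.9  200. ] 48 -> [-0.6416, 0.4346, 0.14] [0.0, 0.0, 0.0]
[ 488.4 -246.9  145. ] 48 -> [0.0, 0.0, 0.22] [0.0, 0.0, 0.0]
```

```bash
python3 - <<'E'
from h import *
i=arm.camera_info('wrist'); s=arm.read_state(); im,d=arm.get_image('wrist'); cv2.imwrite('pics/w3.png',im)
P=wcloud(d,i); rot=R.from_quat(s['ee_rot']); T=rot.inv().apply((P-s['position']).reshape(-1,3)); T=T[d.ravel()>0]
m=(np.hypot(T[:,0],T[:,1])<45)&(T[:,2]>-60)&(T[:,2]<10); c=T[m]
print(np.histogram(c[:,2],bins=range(-60,12,4)))
np.save('T3.npy',T)
w=np.hypot(*(P-s['position']).reshape(-1,3)[:,:2].T)
im2=cv2.cvtColor(im,cv2.COLOR_BGR2HSV)
for z0 in (-35,-32,-29,-26,-23):
    q=T[(abs(T[:,1])<24)&(abs(T[:,0])<40)&(abs(T[:,2]-z0)<1.5)]
    if len(q): print(z0,len(q),q.min(0),q.max(0))
E
```

```text
(array([1148,  600,  514,  243,  540,  340,  410,  417, 8731,  935,  584,
        485,  395,  304,  251,  185,   25]), array([-60, -56, -52, -48, -44, -40, -36, -32, -28, -24, -20, -16, -12,
        -8,  -4,   0,   4,   8]))
-29 273 [-23.83465247 -23.40439701 -28.82317523] [ 24.39348628  22.77255954 -27.50097305]
-26 7540 [-27.74428797 -23.98610124 -27.4996886 ] [ 27.34927844  23.99863418 -24.50440685]
-23 582 [-28.9563904  -23.86821154 -24.49950075] [ 28.39540254  23.9993945  -21.50272636]
```

View pics/w3.png

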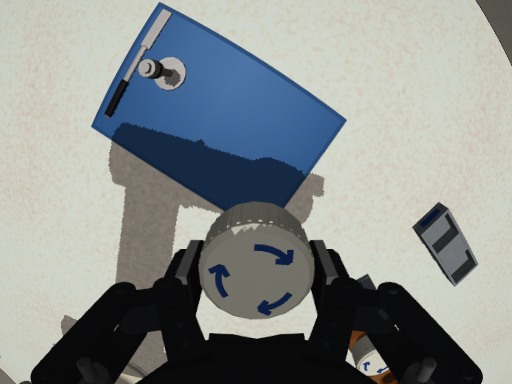

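The in-hand picture shows the cap held level between the pads, centred at about (257,270), with tool offset around (-0.3, 0) and top 26.5 mm behind the TCP. Carrying it to the neck.

arm_command(
  rows=[
    [[-0.11, 0.073, -0.03], [0, 0, 0]],
    [[-0.25, 0.165, -0.06], [0, 0, 0]],
    [[-0.39, 0.26, -0.09], [0, 0, 0]],
    [[-0.53, 0.352, -0.105], [0, 0, 0]],
    [[-0.6475, 0.4306, -0.108], [0, 0, 0]],
  ],
)

```text
clock: 11.1
position: [512.6, -57.1, 231.1]
ee_rot: [0.914, 0.406, -0.001, -0.001]
contact_force: [0.5, 0.8, 0.5]
gripper_width: 55.5
grasp_force: 63.8
```

arm_command(
  rows=[
    [[-0.14, 0.095, 0], [0, 0, 0]],
    [[-0.28, 0.19, 0.03], [0, 0, 0]],
    [[-0.42, 0.285, 0.07], [0, 0, 0]],
    [[-0.56, 0.38, 0.12], [0, 0, 0]],
    [[-0.6405, 0.4346, 0.14], [0, 0, 0]],
  ],
)

```text
clock: 11.6
position: [484.8, -248.9, 193.9]
ee_rot: [0.914, 0.405, -0.002, -0.002]
contact_force: [-0.4, -0.7, -0.7]
gripper_width: 55.3
grasp_force: 63.8
```

arm_command(
  rows=[
    [[0, 0, 0.06], [0, 0, 0]],
    [[0, 0, 0.13], [0, 0, 0]],
    [[0, 0, 0.2], [0, 0, 0]],
    [[0, 0, 0.25], [0, 0, 0]],
    [[0, 0, 0.28], [0, 0, 0]],
  ],
)

```text
clock: 12.1
position: [486.0, -246.7, 125.2]
ee_rot: [0.914, 0.406, -0.002, -0.001]
contact_force: [-0.1, 0.8, -0.3]
gripper_width: 55.5
grasp_force: 63.8
```

arm_command(
  rows=[
    [[0, 0, 0], [0, 0, 0]],
    [[0, 0, 0], [0, 0, 0]],
    [[0, 0, 0], [0, 0, 0]],
    [[0, 0, 0], [0, 0, 0]],
    [[0, 0, 0], [0, 0, 0]],
  ],
)

```text
clock: 12.6
position: [487.7, -247.1, 128.4]
ee_rot: [0.914, 0.406, 0.001, 0.0]
contact_force: [-0.2, 0.6, -1.0]
gripper_width: 55.5
grasp_force: 63.8
```

```bash
python3 - <<'E'
from h import *
s=arm.read_state(); print(s['clock'],s['position'],s['contact_force'],s['wrist_torque'],s['joints'],R.from_quat(s['ee_rot']).as_matrix()[:,2])
plan([((488.9,-246.4,120),48),((488.9,-246.4,110),48)])
E
```

```text
12.6 [ 487.65779802 -247.1397006   128.4195834 ] [-0.23723663  0.64329812 -1.03700768] [ 0.02646194 -0.00951074 -0.02472699] [-1.72429738e-01  3.51031240e-01 -3.28083621e-01  1.80038093e-05
 -8.90462494e-01  2.57989036e+00] [ 1.19849371e-03 -2.22934867e-04 -9.99999257e-01]
[ 488.9 -246.4  120. ] 48 -> [0.0055, 0.0017, 0.0337] [0.0003, -0.0002, -0.0003]
[ 488.9 -246.4  110. ] 48 -> [0.0, 0.0, 0.04] [0.0, 0.0, 0.0]
```

arm_command(
  rows=[
    [[0.002, 0.001, 0.01], [0, 0, 0]],
    [[0.003, 0.001, 0.02], [0, 0, 0]],
    [[0.003, 0.001, 0.03], [0, 0, 0]],
    [[0.003, 0.001, 0.03], [0, 0, 0]],
    [[0.003, 0.001, 0.03], [0, 0, 0]],
  ],
)

```text
clock: 13.1
position: [488.0, -246.7, 120.1]
ee_rot: [0.914, 0.406, -0.0, -0.0]
contact_force: [-0.2, 0.0, -0.7]
gripper_width: 55.5
grasp_force: 63.8
```

arm_command(
  rows=[
    [[0, 0, 0], [0, 0, 0]],
    [[0, 0, 0], [0, 0, 0]],
    [[0, 0, 0], [0, 0, 0]],
    [[0, 0, 0], [0, 0, 0]],
    [[0, 0, 0], [0, 0, 0]],
  ],
)

```text
clock: 13.6
position: [488.1, -246.7, 120.4]
ee_rot: [0.914, 0.406, 0.0, 0.0]
contact_force: [0.5, 0.1, -0.4]
gripper_width: 55.8
grasp_force: 63.8
```

arm_command(
  rows=[
    [[0, 0, 0], [0, 0, 0]],
    [[0, 0, 0], [0, 0, 0]],
  ],
)

```text
clock: 13.8
position: [488.1, -246.7, 120.3]
ee_rot: [0.914, 0.406, 0.0, 0.0]
contact_force: [0.9, -0.0, -0.5]
gripper_width: 55.5
grasp_force: 63.8
```

arm_command(
  rows=[
    [[0.003, 0.0015, 0.01], [0, 0, 0]],
    [[0.003, 0.0015, 0.02], [0, 0, 0]],
    [[0.003, 0.0015, 0.03], [0, 0, 0]],
    [[0.003, 0.0015, 0.04], [0, 0, 0]],
    [[0.003, 0.0015, 0.04], [0, 0, 0]],
  ],
)

```text
clock: 14.3
position: [488.6, -246.4, 109.8]
ee_rot: [0.914, 0.406, -0.0, -0.0]
contact_force: [0.3, 0.4, -0.2]
gripper_width: 55.8
grasp_force: 63.8
```

arm_command(
  rows=[
    [[0, 0, 0.004], [0, 0, 0]],
    [[0, 0, 0.008], [0, 0, 0]],
    [[0, 0, 0.012], [0, 0, 0]],
    [[0, 0, 0.012], [0, 0, 0]],
    [[0, 0, 0.012], [0, 0, 0]],
  ],
)

```text
clock: 14.8
position: [488.8, -246.4, 107.3]
ee_rot: [0.914, 0.406, -0.0, 0.0]
contact_force: [0.3, -0.7, -0.8]
gripper_width: 55.5
grasp_force: 63.8
```

arm_command(
  rows=[
    [[0, 0, 0.004], [0, 0, 0]],
    [[0, 0, 0.008], [0, 0, 0]],
    [[0, 0, 0.008], [0, 0, 0]],
    [[0, 0, 0.008], [0, 0, 0]],
  ],
)

```text
clock: 15.2
position: [489.0, -246.4, 105.6]
ee_rot: [0.914, 0.406, 0.0, 0.0]
contact_force: [-0.8, 1.5, 2.7]
gripper_width: 55.3
grasp_force: 64.0
```

arm_command(
  rows=[
    [[0, 0, 0.004], [0, 0, 0]],
    [[0, 0, 0.006], [0, 0, 0]],
    [[0, 0, 0.006], [0, 0, 0]],
    [[0, 0, 0.006], [0, 0, 0]],
  ],
)

```text
clock: 15.6
position: [489.0, -246.5, 104.0]
ee_rot: [0.914, 0.406, 0.0, 0.0]
contact_force: [-2.3, 1.0, 4.7]
gripper_width: 55.5
grasp_force: 64.2
```

arm_command(
  rows=[
    [[0, 0, 0.004], [0, 0, 0]],
    [[0, 0, 0.008], [0, 0, 0]],
    [[0, 0, 0.008], [0, 0, 0]],
    [[0, 0, 0.008], [0, 0, 0]],
  ],
)

```text
clock: 16.0
position: [489.0, -246.5, 103.0]
ee_rot: [0.914, 0.406, 0.0, 0.0]
contact_force: [-3.0, 2.0, 10.2]
gripper_width: 55.2
grasp_force: 65.0
```

```bash
python3 -c "
from h import *
s=arm.read_state(); print(s['position'],s['contact_force'],s['wrist_torque'])"
```

```text
[ 489.04230987 -246.50709281  102.95238265] [-2.96308844  2.04110285 10.16048271] [ 0.60433722  0.838208   -0.03861076]
```

arm_command(
  rows=[
    [[0, -0.001, 0], [0, 0, 0.026]],
    [[0, -0.002, 0], [0, 0, 0.052]],
    [[0, -0.002, 0], [0, 0, 0.078]],
    [[0, -0.002, 0], [0, 0, 0.078]],
  ],
)

```text
clock: 16.4
position: [489.8, -246.5, 102.5]
ee_rot: [0.957, 0.291, 0.001, 0.001]
contact_force: [0.7, -0.9, 2.5]
gripper_width: 55.5
grasp_force: 64.1
```

arm_command(
  rows=[
    [[0, 0, 0], [0, 0, 0.026]],
    [[0, 0, 0], [0, 0, 0.052]],
    [[0, 0, 0], [0, 0, 0.078]],
    [[0, 0, 0], [0, 0, 0.078]],
  ],
)

```text
clock: 16.8
position: [489.2, -246.3, 101.6]
ee_rot: [0.985, 0.173, 0.001, 0.0]
contact_force: [1.7, -0.9, 0.5]
gripper_width: 55.5
grasp_force: 64.2
```

```bash
cat > st.py <<'E'
from h import *
s=arm.read_state(); print(s['clock'],s['position'].round(2),s['contact_force'].round(2),s['wrist_torque'].round(3),'yaw',round(yaw(),1),'j6',s['joints'][5].round(3),'w',s['gripper_width'])
E
python3 st.py
```

```text
16.8 [ 489.24 -246.31  101.62] [ 1.69 -0.93  0.47] [-0.203 -0.323  0.044] yaw 19.9 j6 2.088 w 55.51181838761019
```

arm_command(
  rows=[
    [[0, 0, 0.006], [0, 0, 0]],
    [[0, 0, 0.012], [0, 0, 0]],
    [[0, 0, 0.018], [0, 0, 0]],
    [[0, 0, 0.024], [0, 0, 0]],
    [[0, 0, 0.024], [0, 0, 0]],
  ],
)

```text
clock: 17.3
position: [489.3, -246.3, 96.4]
ee_rot: [0.985, 0.173, 0.001, 0.001]
contact_force: [1.4, -0.6, 5.7]
gripper_width: 55.7
grasp_force: 64.7
```

```bash
python3 st.py
```

```text
17.3 [ 489.3  -246.34   96.44] [ 1.39 -0.64  5.72] [-0.057 -0.326  0.053] yaw 19.9 j6 2.088 w 55.664084048201495
```

arm_command(
  rows=[
    [[0, 0, 0.006], [0, 0, 0]],
    [[0, 0, 0.012], [0, 0, 0]],
    [[0, 0, 0.012], [0, 0, 0]],
    [[0, 0, 0.012], [0, 0, 0]],
  ],
)

```text
clock: 17.7
position: [489.4, -246.4, 94.5]
ee_rot: [0.985, 0.173, 0.001, 0.001]
contact_force: [-0.7, -0.1, 10.2]
gripper_width: 55.5
grasp_force: 65.3
```

arm_command(
  rows=[
    [[0, 0, 0.003], [0, 0, 0]],
    [[0, 0, 0.003], [0, 0, 0]],
    [[0, 0, 0.003], [0, 0, 0]],
  ],
)

```text
clock: 18.0
position: [489.4, -246.4, 94.3]
ee_rot: [0.985, 0.173, 0.001, 0.001]
contact_force: [-0.7, 1.0, 13.3]
gripper_width: 55.4
grasp_force: 65.6
```

```bash
python3 st.py
```

```text
18.0 [ 489.44 -246.4    94.32] [-0.72  1.   13.28] [0.394 0.329 0.049] yaw 19.9 j6 2.088 w 55.403560034018746
```

arm_command(
  rows=[
    [[0, 0, 0], [0, 0, 0.026]],
    [[0, 0, 0], [0, 0, 0.052]],
    [[0, 0, 0], [0, 0, 0.078]],
    [[0, 0, 0], [0, 0, 0.078]],
  ],
)

```text
clock: 18.4
position: [489.5, -246.5, 94.4]
ee_rot: [0.999, 0.051, 0.001, 0.001]
contact_force: [0.1, 0.7, 13.8]
gripper_width: 55.9
grasp_force: 65.5
```

```bash
python3 st.py
```

```text
18.4 [ 489.51 -246.53   94.39] [ 0.11  0.71 13.85] [0.276 0.306 0.006] yaw 5.8 j6 1.842 w 55.91074118427139
```

arm_command(
  rows=[
    [[0, 0, -0.001], [0, 0, 0.026]],
    [[0, 0, -0.001], [0, 0, 0.052]],
    [[0, 0, -0.001], [0, 0, 0.066]],
    [[0, 0, -0.001], [0, 0, 0.066]],
  ],
)

```text
clock: 18.8
position: [489.5, -246.6, 94.3]
ee_rot: [0.999, -0.052, 0.001, 0.001]
contact_force: [-0.4, 0.5, 11.6]
gripper_width: 55.7
grasp_force: 65.4
```

```bash
python3 st.py
```

```text
18.8 [ 489.45 -246.57   94.34] [-0.42  0.49 11.61] [0.042 0.176 0.02 ] yaw -6.0 j6 1.635 w 55.695782539725016
```

arm_command(
  rows=[
    [[0, 0, 0], [0, 0, 0.022]],
    [[0, 0, 0], [0, 0, 0.044]],
    [[0, 0, 0], [0, 0, 0.056]],
    [[0, 0, 0], [0, 0, 0.056]],
  ],
)

```text
clock: 19.2
position: [489.4, -246.6, 93.5]
ee_rot: [0.99, -0.14, 0.001, 0.0]
contact_force: [0.8, -1.4, 6.7]
gripper_width: 55.6
grasp_force: 64.9
```

```bash
python3 st.py
```

```text
19.2 [ 489.38 -246.58   93.5 ] [ 0.84 -1.44  6.69] [-0.288 -0.189  0.031] yaw -16.1 j6 1.459 w 55.64491165287232
```

arm_command(
  rows=[
    [[0, 0, 0.004], [0, 0, 0]],
    [[0, 0, 0.004], [0, 0, 0]],
    [[0, 0, 0.004], [0, 0, 0]],
  ],
)

```text
clock: 19.5
position: [489.4, -246.6, 92.7]
ee_rot: [0.99, -0.14, 0.001, 0.001]
contact_force: [0.9, -0.6, 7.8]
gripper_width: 55.1
grasp_force: 65.0
```

```bash
python3 st.py
```

```text
19.5 [ 489.41 -246.58   92.72] [ 0.87 -0.59  7.83] [-0.179 -0.094  0.005] yaw -16.1 j6 1.46 w 55.11223877608174
```

arm_command(
  rows=[
    [[0, 0, 0.004], [0, 0, 0]],
    [[0, 0, 0.004], [0, 0, 0]],
    [[0, 0, 0.004], [0, 0, 0]],
  ],
)

```text
clock: 19.8
position: [489.4, -246.6, 92.4]
ee_rot: [0.99, -0.14, 0.001, 0.001]
contact_force: [-1.5, 0.6, 12.0]
gripper_width: 55.7
grasp_force: 65.5
```

```bash
python3 st.py
```

```text
19.8 [ 489.45 -246.63   92.37] [-1.47  0.57 12.03] [ 0.04   0.226 -0.011] yaw -16.1 j6 1.46 w 55.72539519403476
```

arm_command(
  rows=[
    [[0, 0, 0], [0, 0, 0.022]],
    [[0, 0, 0], [0, 0, 0.044]],
    [[0, 0, 0], [0, 0, 0.056]],
    [[0, 0, 0], [0, 0, 0.056]],
  ],
)

```text
clock: 20.2
position: [489.4, -246.7, 92.4]
ee_rot: [0.974, -0.226, 0.001, 0.001]
contact_force: [-0.7, -0.6, 12.2]
gripper_width: 55.5
grasp_force: 65.4
```

```bash
python3 st.py
```

```text
20.2 [ 489.45 -246.69   92.39] [-0.75 -0.57 12.24] [-0.006  0.162 -0.028] yaw -26.2 j6 1.283 w 55.53999334591488
```

arm_command(
  rows=[
    [[0, 0, 0], [0, 0, 0.022]],
    [[0, 0, 0], [0, 0, 0.044]],
    [[0, 0, 0], [0, 0, 0.044]],
  ],
)

```text
clock: 20.5
position: [489.5, -246.7, 92.4]
ee_rot: [0.956, -0.293, 0.001, 0.0]
contact_force: [-0.4, -0.8, 11.6]
gripper_width: 55.8
grasp_force: 65.4
```

```bash
python3 st.py
```

```text
20.5 [ 489.47 -246.73   92.39] [-0.42 -0.76 11.61] [-0.069  0.243 -0.023] yaw -34.1 j6 1.144 w 55.758650382098764
```

Earlier the dogs were clashing at half sink. They dropped in near yaw -11, so about 50° of free play remains before they drive the inner cap.

arm_command(
  rows=[
    [[0, 0, 0], [0, 0, 0.022]],
    [[0, 0, 0], [0, 0, 0.044]],
    [[0, 0, 0], [0, 0, 0.066]],
    [[0, 0, 0], [0, 0, 0.066]],
  ],
)

```text
clock: 20.9
position: [489.4, -246.7, 92.4]
ee_rot: [0.92, -0.391, 0.001, 0.0]
contact_force: [-1.1, 0.4, 11.4]
gripper_width: 55.3
grasp_force: 65.4
```

```bash
python3 st.py
```

```text
20.9 [ 489.41 -246.74   92.39] [-1.11  0.37 11.38] [-0.085  0.299 -0.005] yaw -46.0 j6 0.937 w 55.345910576982455
```

arm_command(
  rows=[
    [[0, 0, 0], [0, 0, 0.022]],
    [[0, 0, 0], [0, 0, 0.044]],
    [[0, 0, 0], [0, 0, 0.05]],
    [[0, 0, 0], [0, 0, 0.05]],
  ],
)

```text
clock: 21.3
position: [489.4, -246.8, 92.4]
ee_rot: [0.887, -0.461, 0.001, 0.0]
contact_force: [-0.9, 0.2, 12.2]
gripper_width: 55.5
grasp_force: 65.4
```

```bash
python3 st.py
```

```text
21.3 [ 489.35 -246.78   92.37] [-0.89  0.24 12.25] [-0.186  0.309  0.008] yaw -55.0 j6 0.781 w 55.4767291984978
```

Smaller steps from here.

arm_command(
  rows=[
    [[0, 0, 0], [0, 0, 0.014]],
    [[0, 0, 0], [0, 0, 0.028]],
    [[0, 0, 0], [0, 0, 0.028]],
  ],
)

```text
clock: 21.6
position: [489.3, -246.8, 92.4]
ee_rot: [0.866, -0.5, 0.001, 0.0]
contact_force: [-1.2, -0.7, 12.9]
gripper_width: 55.7
grasp_force: 65.4
```

```bash
python3 st.py
```

```text
21.6 [ 489.31 -246.78   92.36] [-1.15 -0.73 12.86] [-0.174  0.249  0.032] yaw -60.0 j6 0.692 w 55.705476797891656
```

arm_command(
  rows=[
    [[0, 0, 0], [0, 0, 0.014]],
    [[0, 0, 0], [0, 0, 0.028]],
    [[0, 0, 0], [0, 0, 0.028]],
  ],
)

```text
clock: 21.9
position: [489.5, -246.8, 92.4]
ee_rot: [0.843, -0.538, 0.002, 0.0]
contact_force: [-0.9, -1.1, 11.8]
gripper_width: 55.9
grasp_force: 65.4
```

```bash
python3 st.py
```

```text
21.9 [ 489.48 -246.76   92.38] [-0.88 -1.09 11.83] [-0.206  0.201  0.063] yaw -65.1 j6 0.604 w 55.942784789067794
```

arm_command(
  rows=[
    [[0, 0, 0], [0, 0, 0.014]],
    [[0, 0, 0], [0, 0, 0.028]],
    [[0, 0, 0], [0, 0, 0.028]],
  ],
)

```text
clock: 22.2
position: [489.6, -246.8, 92.4]
ee_rot: [0.819, -0.574, 0.002, -0.0]
contact_force: [0.3, -0.3, 11.5]
gripper_width: 55.7
grasp_force: 65.3
```

```bash
python3 st.py
```

```text
22.2 [ 489.65 -246.77   92.39] [ 0.25 -0.28 11.49] [-0.162  0.154  0.002] yaw -70.1 j6 0.517 w 55.67738130828789
```

arm_command(
  rows=[
    [[0, 0, 0], [0, 0, 0.014]],
    [[0, 0, 0], [0, 0, 0.028]],
    [[0, 0, 0], [0, 0, 0.028]],
  ],
)

```text
clock: 22.5
position: [489.7, -246.8, 92.4]
ee_rot: [0.793, -0.61, 0.002, -0.0]
contact_force: [-0.4, 0.1, 11.4]
gripper_width: 55.7
grasp_force: 65.3
```

```bash
python3 st.py
```

```text
22.5 [ 489.69 -246.78   92.39] [-0.37  0.13 11.36] [-0.18   0.081  0.02 ] yaw -75.1 j6 0.429 w 55.71300579605019
```

arm_command(
  rows=[
    [[0, 0, 0], [0, 0, 0.014]],
    [[0, 0, 0], [0, 0, 0.022]],
    [[0, 0, 0], [0, 0, 0.022]],
  ],
)

```text
clock: 22.8
position: [489.8, -246.8, 92.4]
ee_rot: [0.771, -0.637, 0.002, -0.0]
contact_force: [-1.0, -0.1, 12.1]
gripper_width: 55.4
grasp_force: 65.3
```

```bash
python3 st.py
```

```text
22.8 [ 489.77 -246.77   92.42] [-1.04 -0.14 12.09] [-0.163  0.069  0.027] yaw -79.1 j6 0.36 w 55.42300984823549
```

arm_command(
  rows=[
    [[0, 0, 0], [0, 0, 0.011]],
    [[0, 0, 0], [0, 0, 0.022]],
    [[0, 0, 0], [0, 0, 0.022]],
  ],
)

```text
clock: 23.1
position: [489.8, -246.8, 92.4]
ee_rot: [0.749, -0.663, 0.002, -0.0]
contact_force: [-0.6, -0.8, 11.3]
gripper_width: 55.5
grasp_force: 65.3
```

```bash
python3 st.py
```

```text
23.1 [ 489.8  -246.76   92.4 ] [-0.57 -0.83 11.3 ] [-0.091  0.057  0.017] yaw -83.0 j6 0.29 w 55.4643929930961
```

arm_command(
  rows=[
    [[0, 0, 0], [0, 0, 0.011]],
    [[0, 0, 0], [0, 0, 0.022]],
    [[0, 0, 0], [0, 0, 0.022]],
  ],
)

```text
clock: 23.4
position: [489.8, -246.8, 92.4]
ee_rot: [0.725, -0.688, 0.002, -0.0]
contact_force: [0.5, -1.0, 10.5]
gripper_width: 55.7
grasp_force: 65.3
```

```bash
python3 st.py
```

```text
23.4 [ 489.82 -246.78   92.42] [ 0.53 -0.96 10.55] [-0.152  0.021  0.057] yaw -87.0 j6 0.221 w 55.74279873675849
```

arm_command(
  rows=[
    [[0, 0, 0.001], [0, 0, 0.011]],
    [[0, 0, 0.001], [0, 0, 0.02]],
    [[0, 0, 0.001], [0, 0, 0.02]],
  ],
)

```text
clock: 23.7
position: [489.9, -246.8, 92.4]
ee_rot: [-0.704, 0.711, -0.002, 0.001]
contact_force: [-0.1, -1.2, 12.5]
gripper_width: 55.6
grasp_force: 65.4
```

```bash
python3 st.py
```

```text
23.7 [ 489.93 -246.81   92.37] [-0.08 -1.19 12.54] [-0.142  0.117  0.028] yaw -90.6 j6 0.159 w 55.63735268061991
```

arm_command(
  rows=[
    [[0, 0, 0], [0, 0, 0.011]],
    [[0, 0, 0], [0, 0, 0.02]],
    [[0, 0, 0], [0, 0, 0.02]],
  ],
)

```text
clock: 24.0
position: [489.9, -246.8, 92.4]
ee_rot: [-0.681, 0.732, -0.002, 0.001]
contact_force: [0.1, -0.8, 11.9]
gripper_width: 55.2
grasp_force: 65.4
```

```bash
python3 st.py
```

```text
24.0 [ 489.95 -246.85   92.39] [ 0.05 -0.81 11.94] [-0.213  0.069  0.04 ] yaw -94.2 j6 0.096 w 55.23511119545985
```

arm_command(
  rows=[
    [[0, 0, 0], [0, 0, 0.011]],
    [[0, 0, 0], [0, 0, 0.02]],
    [[0, 0, 0], [0, 0, 0.02]],
  ],
)

```text
clock: 24.3
position: [490.0, -246.8, 92.4]
ee_rot: [-0.657, 0.753, -0.002, 0.001]
contact_force: [-0.7, -2.1, 11.7]
gripper_width: 55.3
grasp_force: 65.4
```

```bash
python3 st.py
```

```text
24.3 [ 489.97 -246.84   92.38] [-0.67 -2.07 11.7 ] [-0.177  0.066  0.005] yaw -97.8 j6 0.033 w 55.31600667015467
```

arm_command(
  rows=[
    [[0, 0, 0], [0, 0, 0.011]],
    [[0, 0, 0], [0, 0, 0.022]],
    [[0, 0, 0], [0, 0, 0.022]],
  ],
)

```text
clock: 24.6
position: [490.0, -246.8, 92.4]
ee_rot: [-0.631, 0.776, -0.002, 0.001]
contact_force: [-0.4, -0.8, 11.6]
gripper_width: 55.8
grasp_force: 65.4
```

```bash
python3 st.py
```

```text
24.6 [ 490.   -246.84   92.38] [-0.41 -0.8  11.62] [-0.198  0.019  0.018] yaw -101.7 j6 -0.036 w 55.846452723549724
```

arm_command(
  rows=[
    [[0, 0, 0], [0, 0, 0.011]],
    [[0, 0, 0], [0, 0, 0.022]],
    [[0, 0, 0], [0, 0, 0.022]],
  ],
)

```text
clock: 24.9
position: [490.0, -246.8, 92.4]
ee_rot: [-0.604, 0.797, -0.002, 0.001]
contact_force: [-1.2, -0.6, 12.5]
gripper_width: 55.6
grasp_force: 65.4
```

```bash
python3 st.py
```

```text
24.9 [ 489.98 -246.85   92.38] [-1.21 -0.56 12.52] [-0.131  0.064  0.039] yaw -105.7 j6 -0.105 w 55.58109628327462
```

arm_command(
  rows=[
    [[0, 0, 0], [0, 0, 0.011]],
    [[0, 0, 0], [0, 0, 0.022]],
    [[0, 0, 0], [0, 0, 0.022]],
  ],
)

```text
clock: 25.2
position: [490.0, -246.9, 92.4]
ee_rot: [-0.576, 0.817, -0.002, 0.001]
contact_force: [1.1, -0.0, 12.9]
gripper_width: 55.5
grasp_force: 65.4
```

```bash
python3 st.py
```

```text
25.2 [ 489.99 -246.86   92.36] [ 1.13 -0.02 12.87] [-0.178  0.031  0.047] yaw -109.7 j6 -0.175 w 55.464874734319736
```

arm_command(
  rows=[
    [[0, 0, 0], [0, 0, 0.011]],
    [[0, 0, 0], [0, 0, 0.02]],
    [[0, 0, 0], [0, 0, 0.02]],
  ],
)

```text
clock: 25.5
position: [490.0, -246.9, 92.4]
ee_rot: [-0.55, 0.835, -0.002, 0.001]
contact_force: [-0.4, -0.9, 12.8]
gripper_width: 55.3
grasp_force: 65.4
```

```bash
python3 st.py
```

```text
25.5 [ 489.98 -246.85   92.37] [-0.43 -0.86 12.81] [-0.102  0.052  0.044] yaw -113.3 j6 -0.237 w 55.30290076168461
```

arm_command(
  rows=[
    [[0, 0, 0], [0, 0, 0.01]],
    [[0, 0, 0], [0, 0, 0.018]],
    [[0, 0, 0], [0, 0, 0.018]],
  ],
)

```text
clock: 25.8
position: [490.0, -246.9, 92.4]
ee_rot: [-0.526, 0.85, -0.002, 0.001]
contact_force: [0.4, -0.8, 13.0]
gripper_width: 55.3
grasp_force: 65.4
```

```bash
python3 st.py
```

```text
25.8 [ 489.98 -246.87   92.37] [ 0.36 -0.84 12.97] [-0.199  0.097  0.071] yaw -116.5 j6 -0.294 w 55.27447444259163
```

arm_command(
  rows=[
    [[0, 0, 0], [0, 0, 0.01]],
    [[0, 0, 0], [0, 0, 0.016]],
    [[0, 0, 0], [0, 0, 0.016]],
  ],
)

```text
clock: 26.1
position: [490.0, -246.9, 92.4]
ee_rot: [-0.505, 0.863, -0.002, 0.001]
contact_force: [-0.1, -1.1, 12.0]
gripper_width: 55.7
grasp_force: 65.4
```

```bash
python3 st.py
```

```text
26.1 [ 489.98 -246.87   92.39] [-0.08 -1.06 11.96] [-0.144  0.08   0.071] yaw -119.4 j6 -0.344 w 55.749642712308784
```

arm_command(
  rows=[
    [[0, 0, 0], [0, 0, 0.008]],
    [[0, 0, 0], [0, 0, 0.016]],
    [[0, 0, 0], [0, 0, 0.016]],
  ],
)

```text
clock: 26.4
position: [490.0, -246.8, 92.4]
ee_rot: [-0.483, 0.876, -0.002, 0.001]
contact_force: [0.0, 0.4, 12.1]
gripper_width: 55.4
grasp_force: 65.4
```

```bash
python3 st.py
```

```text
26.4 [ 489.99 -246.85   92.37] [ 0.04  0.44 12.13] [-0.148  0.063  0.035] yaw -122.3 j6 -0.394 w 55.35882501374322
```

arm_command(
  rows=[
    [[0, 0, 0], [0, 0, 0.01]],
    [[0, 0, 0], [0, 0, 0.018]],
    [[0, 0, 0], [0, 0, 0.018]],
  ],
)

```text
clock: 26.7
position: [490.0, -246.9, 92.4]
ee_rot: [-0.458, 0.889, -0.002, 0.001]
contact_force: [-0.9, -0.6, 12.8]
gripper_width: 55.5
grasp_force: 65.4
```

```bash
python3 st.py
```

```text
26.7 [ 489.99 -246.86   92.37] [-0.89 -0.61 12.81] [-0.152  0.105  0.103] yaw -125.5 j6 -0.451 w 55.49889226426008
```

arm_command(
  rows=[
    [[0, 0, 0], [0, 0, 0.006]],
    [[0, 0, 0], [0, 0, 0.012]],
    [[0, 0, 0], [0, 0, 0.012]],
  ],
)

```text
clock: 27.0
position: [490.0, -246.8, 92.4]
ee_rot: [-0.441, 0.897, -0.002, 0.001]
contact_force: [0.1, -0.3, 12.4]
gripper_width: 55.5
grasp_force: 65.4
```

```bash
python3 st.py
```

```text
27.0 [ 489.98 -246.84   92.38] [ 0.13 -0.31 12.37] [-0.16   0.055  0.052] yaw -127.7 j6 -0.488 w 55.463703208090465
```

arm_command(
  rows=[
    [[0, 0, 0], [0, 0, 0.008]],
    [[0, 0, 0], [0, 0, 0.016]],
    [[0, 0, 0], [0, 0, 0.016]],
  ],
)

```text
clock: 27.3
position: [490.0, -246.8, 92.4]
ee_rot: [-0.418, 0.908, -0.002, 0.001]
contact_force: [-0.4, -0.1, 12.5]
gripper_width: 55.2
grasp_force: 65.4
```

```bash
python3 st.py
```

```text
27.3 [ 489.97 -246.85   92.37] [-0.41 -0.12 12.51] [-0.16   0.087  0.063] yaw -130.5 j6 -0.539 w 55.15247206462294
```

arm_command(
  rows=[
    [[0, 0, 0], [0, 0, 0.01]],
    [[0, 0, 0], [0, 0, 0.018]],
    [[0, 0, 0], [0, 0, 0.018]],
  ],
)

```text
clock: 27.6
position: [489.9, -246.8, 92.4]
ee_rot: [-0.392, 0.92, -0.002, 0.001]
contact_force: [-0.8, -0.7, 12.0]
gripper_width: 55.6
grasp_force: 65.4
```

```bash
python3 st.py
```

```text
27.6 [ 489.93 -246.85   92.37] [-0.85 -0.66 11.97] [-0.138  0.063 -0.037] yaw -133.8 j6 -0.595 w 55.60747992346101
```

arm_command(
  rows=[
    [[0, 0, 0], [0, 0, 0.009]],
    [[0, 0, 0], [0, 0, 0.017]],
    [[0, 0, 0], [0, 0, 0.017]],
  ],
)

```text
clock: 27.9
position: [490.0, -246.8, 92.4]
ee_rot: [-0.368, 0.93, -0.002, 0.001]
contact_force: [-0.3, -1.1, 12.3]
gripper_width: 55.8
grasp_force: 65.4
```

```bash
python3 st.py
```

```text
27.9 [ 489.96 -246.85   92.4 ] [-0.35 -1.09 12.3 ] [-0.149  0.095  0.016] yaw -136.8 j6 -0.649 w 55.77512652579273
```

arm_command(
  rows=[
    [[0, 0, 0], [0, 0, 0.009]],
    [[0, 0, 0], [0, 0, 0.017]],
    [[0, 0, 0], [0, 0, 0.017]],
  ],
)

```text
clock: 28.2
position: [489.9, -246.8, 92.4]
ee_rot: [-0.343, 0.939, -0.002, 0.001]
contact_force: [-0.5, -1.1, 12.5]
gripper_width: 55.5
grasp_force: 65.4
```

```bash
python3 st.py
```

```text
28.2 [ 489.94 -246.82   92.36] [-0.55 -1.09 12.46] [-0.174  0.096  0.099] yaw -139.9 j6 -0.702 w 55.54606192678286
```

arm_command(
  rows=[
    [[0, 0, 0], [0, 0, 0.008]],
    [[0, 0, 0], [0, 0, 0.016]],
    [[0, 0, 0], [0, 0, 0.016]],
  ],
)

```text
clock: 28.5
position: [489.8, -247.0, 92.4]
ee_rot: [-0.319, 0.948, -0.002, 0.001]
contact_force: [-0.3, -1.5, 12.1]
gripper_width: 55.4
grasp_force: 65.4
```

```bash
python3 st.py
```

```text
28.5 [ 489.78 -247.01   92.38] [-0.31 -1.55 12.1 ] [-0.366  0.105  0.158] yaw -142.8 j6 -0.752 w 55.37127411881195
```

arm_command(
  rows=[
    [[0, 0, 0], [0, 0, 0.006]],
    [[0, 0, 0], [0, 0, 0.008]],
    [[0, 0, 0], [0, 0, 0.008]],
  ],
)

```text
clock: 28.8
position: [489.8, -247.0, 92.4]
ee_rot: [-0.308, 0.951, -0.002, 0.001]
contact_force: [-0.1, -1.0, 11.7]
gripper_width: 56.2
grasp_force: 65.4
```

```bash
python3 st.py
```

```text
28.8 [ 489.76 -247.03   92.39] [-0.11 -1.04 11.74] [-0.354  0.182  0.205] yaw -144.2 j6 -0.777 w 56.15071982702652
```

Torque has doubled over about 4° and the jar nudged, so the lugs are at the stops. I back off slightly and ease up.

arm_command(
  rows=[
    [[0, 0, -0.004], [0, 0, -0.008]],
    [[0, 0, -0.01], [0, 0, -0.014]],
    [[0, 0, -0.018], [0, 0, -0.014]],
    [[0, 0, -0.026], [0, 0, -0.014]],
    [[0, 0, -0.034], [0, 0, -0.014]],
  ],
)

```text
clock: 29.3
position: [488.6, -246.2, 98.7]
ee_rot: [-0.327, 0.945, -0.0, 0.0]
contact_force: [1.1, -2.3, 3.6]
gripper_width: 55.1
grasp_force: 64.5
```

arm_command(
  rows=[
    [[0, 0, -0.004], [0, 0, 0]],
    [[0, 0, -0.008], [0, 0, 0]],
    [[0, 0, -0.008], [0, 0, 0]],
  ],
)

```text
clock: 29.6
position: [488.1, -245.9, 100.2]
ee_rot: [-0.327, 0.945, 0.0, -0.0]
contact_force: [0.9, -1.5, 2.2]
gripper_width: 55.6
grasp_force: 64.4
```

```bash
python3 st.py
```

```text
29.6 [ 488.12 -245.91  100.23] [ 0.86 -1.48  2.23] [-0.508 -0.409  0.053] yaw -141.8 j6 -0.734 w 55.62209756196598
```

arm_command(
  rows=[
    [[0, 0, -0.003], [0, 0, 0]],
    [[0, 0, -0.006], [0, 0, 0]],
    [[0, 0, -0.006], [0, 0, 0]],
  ],
)

```text
clock: 29.9
position: [487.8, -245.5, 101.3]
ee_rot: [-0.327, 0.945, 0.001, -0.001]
contact_force: [0.4, -0.1, -0.1]
gripper_width: 55.9
grasp_force: 64.1
```

```bash
python3 st.py
```

```text
29.9 [ 487.76 -245.52  101.34] [ 0.41 -0.13 -0.12] [ 0.075 -0.339  0.015] yaw -141.8 j6 -0.734 w 55.86988738006301
```

arm_command(
  rows=[
    [[0, 0, 0], [0, 0, 0]],
    [[0, 0, 0], [0, 0, 0]],
    [[0, 0, 0], [0, 0, 0]],
    [[0, 0, 0], [0, 0, 0]],
    [[0, 0, 0], [0, 0, 0]],
  ],
  grip=1,
)

```text
clock: 30.4
position: [488.3, -246.1, 102.0]
ee_rot: [-0.327, 0.945, 0.0, -0.0]
contact_force: [-0.1, 0.3, 0.9]
gripper_width: 85.1
grasp_force: 0.0
```

arm_command(
  rows=[
    [[0, 0, -0.05], [0, 0, 0]],
    [[0, 0, -0.15], [0, 0, 0]],
    [[0, 0, -0.3], [0, 0, 0]],
    [[0, 0, -0.42], [0, 0, 0]],
    [[0, 0, -0.48], [0, 0, 0]],
  ],
)

```text
clock: 30.9
position: [489.8, -246.6, 226.6]
ee_rot: [-0.328, 0.945, -0.002, 0.003]
contact_force: [0.2, -0.2, -1.2]
gripper_width: 85.3
grasp_force: 0.0
```

arm_command(
  rows=[
    [[0, 0, 0], [0, 0, 0]],
    [[0, 0, 0], [0, 0, 0]],
    [[0, 0, 0], [0, 0, 0]],
    [[0, 0, 0], [0, 0, 0]],
    [[0, 0, 0], [0, 0, 0]],
  ],
)

```text
clock: 31.4
position: [488.1, -246.0, 221.1]
ee_rot: [-0.327, 0.945, 0.001, -0.001]
contact_force: [-0.3, -0.4, -0.2]
gripper_width: 85.5
grasp_force: 0.0
```

```bash
python3 - <<'E'
from h import *
i=arm.camera_info('wrist'); s=arm.read_state(); im,d=arm.get_image('wrist'); cv2.imwrite('pics/w4.png',im)
print(s['clock'],s['position'],s['contact_force'])
P=wcloud(d,i).reshape(-1,3)[d.ravel()>0]
def near(c,r,z0,z1): return P[(np.hypot(*(P[:,:2]-c).T)<r)&(P[:,2]>z0)&(P[:,2]<z1)]
c=near([488,-246],40,115,150); z=np.median(c[:,2]); c=c[c[:,2]>z-3]; print('cap',z,c[:,2].std(),cv2.minEnclosingCircle(c[:,:2].astype(np.float32)))
A=np.c_[c[:,:2],np.ones(len(c))]; print('tilt',np.linalg.lstsq(A,c[:,2],rcond=None)[0][:2])
sh=near([488,-246],50,75,92); print('shoulder',np.median(sh[:,2]),cv2.minAreaRect(sh[:,:2].astype(np.float32)))
c=near([508,-123],40,115,150); print('closed',np.median(c[:,2]),cv2.minEnclosingCircle(c[c[:,2]>np.median(c[:,2])-3,:2].astype(np.float32)))
E
```

```text
31.4 [ 488.12143391 -246.00297763  221.07866904] [-0.26673272 -0.44256459 -0.2448364 ]
cap 127.64994744883401 0.9066675114206557 ((487.02691650390625, -244.27633666992188), 28.46807098388672)
tilt [0.00485324 0.00439656]
shoulder 81.63997249228674 ((487.1297302246094, -245.50885009765625), (63.81100845336914, 64.27928924560547), 79.42374420166016)
closed 127.43900383209309 ((511.215576171875, -125.1982192993164), 28.67523765563965)
```

View pics/w4.png

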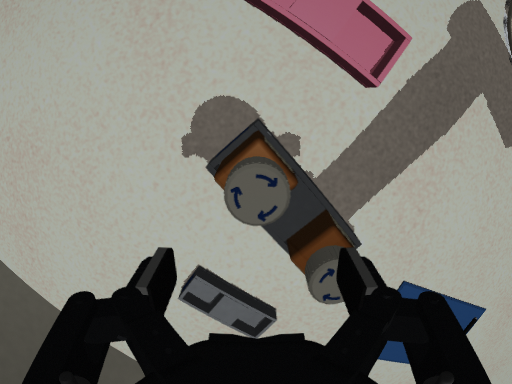

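The open jar's cap at (257,190) sits level and at the same height as the closed jar's cap at (327,275): 127.6 against 127.4 mm. That means it is locked. Handing in.

```bash
python3 -c "
from bench import arm
print(arm.job_done())"
```

```text
the job is handed in; nothing more can be done
None
```

I set the cap on the jar, pressed and turned it to the stops, and released it; it looks locked, its top within 0.2 mm of the closed jar's cap, and I handed the job in at about 31 s (no verdict was returned).

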